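# Unlock the clamp lever and throw it to release

### The arm

A 6-joint arm with a two-finger parallel gripper is mounted at the origin on the work surface. World frame = base frame: x ahead of the robot, y to its left, z up, the work surface at z = 0. Lengths are in m, angles in rad, forces in N, time in s.
With the tool pointing down it reaches from about 0.325 to 0.9 m from the base axis. Payload 6.1 kg.
Tool frame: the origin (TCP) lies on the centre line of the jaws, within the pads' length; the fingertips stand 14 mm ahead of it and the grasp point (between the pads) lies 5 mm behind it (manip.tips_ahead is the distance from the TCP to the fingertips, in m); z points along the fingers, y is the line along which they close (so a half turn about z gives the same grasp; the last joint's range is limited). The gripper opens to 85 mm and grips with 20 to 120 N. Pads are 22 mm wide; open, the fingers measure 114 mm over their backs; the gripper's body (76 mm by 85 mm) begins 54 mm behind the grasp point. The pads swing forward as they close: fully open they stand 13 mm farther back than shut.
Start: joints at [-1.261, 0.22, 1.526, -0, 1.395, -0.126], TCP at [0.264, -0.567, 0.245] pointing down, gripper open.
Joint ranges: [-2.98, 2.98], [-0.91, 2.08], [0.09, 2.57], [-1.24, 4.39], [0.2, 2.65], [-2.68, 2.68]. Speed limits (rad/s): [2.57, 2.57, 3.01, 3.14, 3.14, 3.14].

### API

Orientations are given as a 3x3 rotation matrix whose columns are the frame's x, y, z axes.
In Python, from station import manip gives the robot as it stands.
- The arm moves only by the tool arm_command, never from a script. Its argument "commands" is one flat list of numbers, 5 for each row, row after row: the gripper's target within -1 to 1 (shut at 1, half-way at 0, fully open at -1), then the shift along the world's x, y, z in cm, then the turn about the world's z in rad. A call has 1 to 8 rows; each row shifts and turns the commanded pose from where the row before left it; what a row does not reach is not made up. A row lasts 1/8 s, in which the tool goes at most 62.5 mm and 10.7 degrees, less where a joint would pass 70% of its speed; a pose out of reach is approached as far as the arm can. A call with a gripper value outside its range is refused whole. The fingers move at their own pace and stop on an object; "newtons" is the grip in N (left out, the last holds). Time passes only in rows, so rows that do not move let the fingers close. It gives the time, the measured TCP pose, the force, the opening and the grip force at its end, in the units of the state.
- manip.observe(): the state, without advancing time (a new reading comes with each control period).
- manip.get_image(name): name is "scene" or "top" or "wrist"; returns a dict with "pixels" (480x640x3 uint8, red, green, blue), "intrinsics" (3x3 intrinsics, pixels), "extrinsics" (4x4, takes a point from world to camera coordinates); the wrist camera has in their place "mount" (4x4, takes a point from camera to tool coordinates, whose origin is the TCP and whose axes are the flange's). Camera axes: x right, y down, z forward; pixel columns grow to the right and rows downward; lengths in m; the calibration is good to about 2 mm. A picture is of the moment at which its call begins: read the wrist's pose just before it. There is no depth.
- manip.sign_off(): hands the job in; it is judged then, once.
The state is a dict: "time": time; "q": joint angles; "qvel": joint speeds; "joint_efforts": joint torques, N m; "ee_pos": TCP position; "eef_rot": TCP orientation; "ft_force": force on the tool from outside, world axes, zero at the start; "moment": the same for the moment, N m; "gripper_width": finger opening in m; "finger_force": force on a finger pad.
Only numpy, scipy, OpenCV 4.12 (cv2) and the standard library are available. Lean on these libraries where they do the work, as an engineer would, in place of code of your own. Each camera call takes 0.05 s, during which the arm holds its last target. There are 200 camera calls.

### The job

Set the hydraulic clamp valve of the damper fixture to release: lift the lockout collar on the valve lever, push the lever from its holding slot across and right through the middle slot to the release slot on the other side, and let the collar spring fully home there so the lever is locked in release with nothing touching it. Leave the loose damper and the bottle beside the console where they are.

Things in the scene. Friction and masses are not known exactly. Their poses are not given: they have to be found in the camera images.
- lever_pivot (a point): Fixed point on the control lever's hinge, 55 mm behind the face of the sloping panel of the grey console. z points squarely out of the panel (32 deg from vertical, leaning to the robot's side), x up the slope, y level along the console. At lever angle a the lever points along (0, sin a, cos a) here. 'Out' means distance from this point along the lever.
- gate_mid (a point): Middle slot of the gate, at its mouth: 80 mm out, lever angle 0; axes as lever_pivot. Two pairs of steel plates stand 12 to 23 mm either side of the lever along x, tops 80 mm out (25 mm above the panel). Slots 12 mm wide and 10 mm deep are open at the top: holding slot at -0.33 rad, this one at 0, release slot beyond. The pin has about 2 mm (0.03 rad) play each way in a slot.
- release_side (a point): Plate tops just before the release slot: 80 mm out at 0.16 rad; solid from 0.12 to 0.20 rad. The release slot is in adjustable plates: its centre lies anywhere from 0.30 to 0.42 rad, not measured. Feel for it: let the collar down here, push on; the pin rides on the tops (collar about 10 mm up) and springs into the slot, whose far wall stops the lever (about 0.45 rad at most).
- guard_bar (a point): Middle of a fixed steel guard bar, 16 mm thick, level along y, 190 mm to each side, then bent back to posts behind. Axes as lever_pivot. It hangs about 95 mm above the upright lever's collar and blocks a gripper coming straight down; come along the lever, tilted. The clamp fixture stands beside, 200 to 400 mm from the lever along +y, under 160 mm high.
- collar_centre (a point): Centre of the lockout collar's grip: a dark knurled steel cylinder, 34 mm in diameter, 22 mm long, sliding on the 12 mm lever rod; z along the lever outwards. 108 mm out when down, 124 mm when fully lifted. A 19 mm sleeve below it carries an 8 mm cross pin (along x, 56 mm long, 33 mm below this point) that sits in a gate slot and blocks the lever.
- lever_knob (a point): Middle of the small black knob at the lever's end, 26 mm in diameter, 11 mm high, its top 148 mm out, on one axis with the collar: a gripper on the collar's centre has 40 mm of lever standing up between its fingers.
- lever (a joint): Lever angle in rad: 0 = square to the panel, positive leans to +y of lever_pivot; travel -0.45 to 0.50. It starts locked in the holding slot near -0.33 and stays where it is left (about 3 N at the collar moves it).
- collar (a joint): How far the collar is lifted along the lever, in m: 0 = fully down, 0.016 = top stop. A spring presses it down with about 4.5 N when down, 8.5 N at the top, plus its weight (0.1 kg). The pin clears the plate tops at 0.008 to 0.011.
- damper_centre (a point): Bystander: loose dark steel damper standing upright, 48 mm in diameter, 168 mm tall; the point is half-way up.
- bottle_centre (a point): Bystander: loose amber bottle, 60 mm in diameter, 170 mm tall; the point is half-way up.

How it is judged:
By the outcome, as a careful person would: the job done as asked, in the order asked, and still so for the second after the job is handed in, with the robot touching nothing.
It also fails if it takes over 38 s, if anything falls off the work surface, if the arm or the gripper's body presses on something with over 40 N, if the wrist force passes 120 N, or if a joint passes its speed limit or range.

## Working session

There is one attempt and no reset: what is moved stays moved. The work goes in short steps, Python scripts to look and compute and a tool call to move; the robot and the scene stay as the last step left them, time stands still between calls to the robot, and variables do not carry over. Pictures are saved under pics/ and viewed, at most 10 in all, crops included, and the job is handed in when it is done.

Besides the shell and the picture viewer there is one more tool, called after "Emit:" as name(argument=value, ...), one argument or row to a line, values as JSON. arm_command: Moves the arm, as the interface text tells. Its arguments: {"type":"object","properties":{"commands":{"type":"array","items":{"type":"number"}},"newtons":{"type":"number"}},"required":["commands"]}

```bash
mkdir -p pics; ls; python3 - <<'E'
from station import manip
import cv2,numpy as np
s=manip.observe();print({k:np.round(v,3).tolist() for k,v in s.items()})
for n in("scene","top"):
    d=manip.get_image(n);cv2.imwrite(f"pics/{n}0.png",d["pixels"][:,:,::-1]);print(n,d["intrinsics"].round(1).tolist(),d["extrinsics"].round(4).tolist())
d=manip.get_image("wrist");print(d["mount"].round(4).tolist(),d["intrinsics"])
E
```

```text
pics
{'time': 0.0, 'q': [-1.261, 0.221, 1.528, 0.0, 1.395, -0.126], 'qvel': [0.001, 0.001, 0.0, -0.0, -0.0, -0.001], 'joint_efforts': [0.0, -49.69, -38.939, -0.0, 0.011, -0.0], 'ee_pos': [0.264, -0.566, 0.244], 'eef_rot': [[0.907, 0.422, -0.001], [0.422, -0.907, 0.002], [0.0, -0.002, -1.0]], 'ft_force': [0.904, -0.249, -0.434], 'moment': [0.041, -0.019, -0.005], 'finger_force': 0.0, 'gripper_width': 0.085}
scene [[464.8, 0.0, 309.6], [0.0, 464.8, 235.9], [0.0, 0.0, 1.0]] [[-0.7332, 0.6799, 0.0131, 0.4137], [0.5726, 0.6276, -0.5275, -0.1628], [-0.3669, -0.3792, -0.8495, 1.0062], [0.0, 0.0, 0.0, 1.0]]
top [[497.2, 0.0, 318.5], [0.0, 497.2, 233.5], [0.0, 0.0, 1.0]] [[0.0168, -0.9995, 0.0285, -0.0864], [-0.9935, -0.0199, -0.1122, 0.5228], [0.1127, -0.0265, -0.9933, 0.921], [0.0, 0.0, 0.0, 1.0]]
[[-0.0006, -0.9456, -0.3252, 0.0839], [1.0, -0.0008, 0.0004, -0.0005], [-0.0006, -0.3252, 0.9456, -0.1291], [0.0, 0.0, 0.0, 1.0]] [[393.75004863   0.         321.96042562]
 [  0.         393.75004863 246.52287015]
 [  0.           0.           1.        ]]
```

View pics/scene0.png

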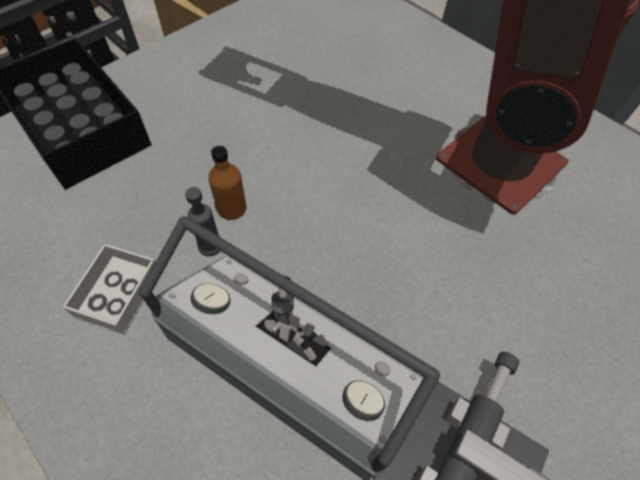

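View pics/top0.png

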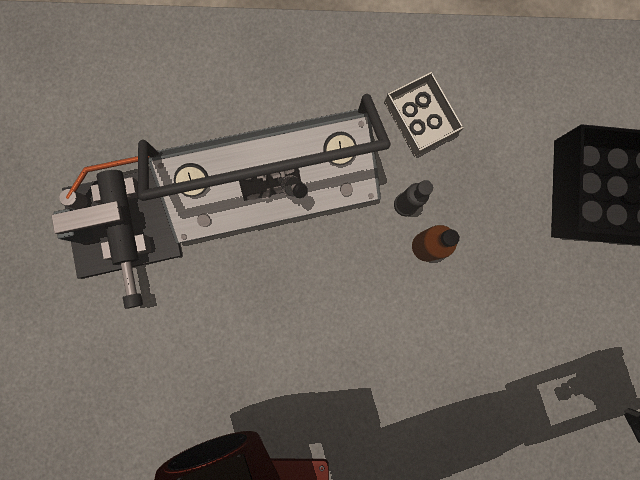

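```bash
cat > h.py <<'E'
import numpy as np,cv2
from station import manip
def cam(n):
    d=manip.get_image(n);return d["pixels"][:,:,::-1].copy(),d["intrinsics"],d["extrinsics"]
def tri(K1,E1,p1,K2,E2,p2):
    X=cv2.triangulatePoints(K1@E1[:3],K2@E2[:3],np.array(p1,float),np.array(p2,float));return (X[:3]/X[3]).ravel()
def proj(K,E,X):
    p=K@(E[:3,:3]@X+E[:3,3]);return p[:2]/p[2]
E
python3 - <<'E'
from h import *
a,K1,E1=cam("scene");b,K2,E2=cam("top")
np.savez("cal.npz",K1=K1,E1=E1,K2=K2,E2=E2)
f=lambda p,q:print(tri(K1,E1,p,K2,E2,q).round(4))
f((286,285),(298,188));f((185,225),(386,146));f((436,376),(144,192))
c=np.hstack([cv2.resize(a[200:400,130:450][60:170,90:220],(400,338),interpolation=2),cv2.resize(b[140:220,225:325],(400,320),interpolation=2)[:338] if 0 else cv2.resize(b[140:220,225:325],(400,338),interpolation=2)])
cv2.imwrite("pics/crop.png",c)
E
```

```text
[ 0.5855 -0.0354  0.1504]
[ 0.6453 -0.1764  0.2114]
[0.5583 0.1967 0.228 ]
```

View pics/crop.png

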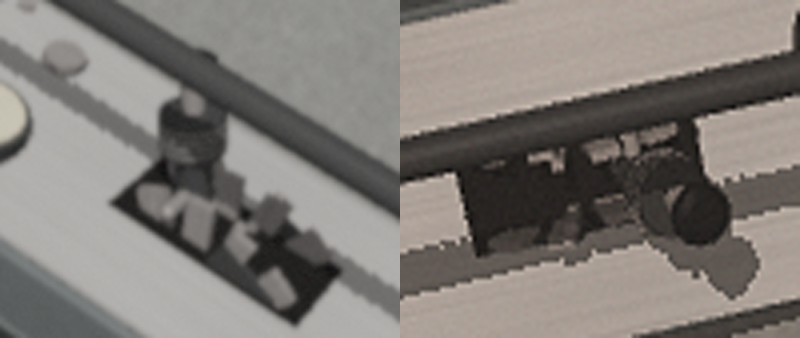

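```bash
cat >> h.py <<'E'
z=np.load("cal.npz") 
def T(p,q): return tri(z["K1"],z["E1"],p,z["K2"],z["E2"],q)
th=0.229
Y=np.array([-np.sin(th),np.cos(th),0]);U=np.array([np.cos(th),np.sin(th),0]);Zh=np.array([0,0,1.])
t=np.radians(32);N=np.cos(t)*Zh-np.sin(t)*U;X=np.cos(t)*U+np.sin(t)*Zh
L=lambda a:np.sin(a)*Y+np.cos(a)*N
E
python3 - <<'E'
from h import *
k=T((286,279.5),(300,189.5));c=T((282.7,300.5),(291,184.5))
print("knob",k,"collar",c,"dir",(k-c)/np.linalg.norm(k-c),L(-.33))
print("pivot from knob",k-.146*L(-.33),"from collar",c-.108*L(-.33))
b=(np.array([.6453,-.1764,.2114])+[.5583,.1967,.228])/2
p=(k-.146*L(-.33)+c-.108*L(-.33))/2
print("bar",b,"rel", [(b-p)@v for v in (X,Y,N,U,Zh)])
for a in(-.33,0,.36):
  C=p+.108*L(a);print(a,C,"bar rel u,z",(b-C)@U,b[2]-C[2])
E
```

```text
knob [ 0.58166913 -0.03911197  0.15760554] collar [ 0.59758188 -0.02509447  0.12932094] dir [-0.4501301  -0.39651857  0.80009744] [-0.41467941 -0.42938642  0.80228941]
pivot from knob [0.64221233 0.02357844 0.04047129] from collar [0.64236726 0.02127926 0.04267368]
bar [0.6018  0.01015 0.2197 ] rel [np.float64(0.05858852072648085), np.float64(-0.002766965377132619), np.float64(0.17343394577549653), np.float64(-0.042220105479699295), np.float64(0.17812751331969529)]
-0.33 [ 0.59750442 -0.02394488  0.12821974] bar rel u,z 0.01192310928283083 0.0914802572219332
0 [0.5865526  0.00943714 0.13316168] bar rel u,z 0.015011175057486878 0.0865383189348013
0.36 [0.58148903 0.04732234 0.12729052] bar rel u,z 0.011342468190074015 0.09240947721165205
```

Emit:
arm_command(
  commands=[-1,0,0,6,0.18,-1,0,0,6,0.18,-1,0,0,6,0.18,-1,0,0,6,0.18,-1,0,0,6,0.18,-1,0,0,6,0.18,-1,0,0,6,0.18,-1,0,0,6,0.18],
)

```text
time: 1.25
ee_pos: [0.2641, -0.5677, 0.7079]
eef_rot: [[-0.234, 0.972, 0.002], [0.972, 0.234, -0.006], [-0.006, 0.001, -1.0]]
ft_force: [-0.1, -1.4, 1.2]
gripper_width: 0.0857
finger_force: 0.0
```

```bash
cat >> h.py <<'E'
def st():
    s=manip.observe();R=np.array(s["eef_rot"]);zt=R[:,2]
    print("t",round(s["time"],2),"q",np.round(s["q"],3).tolist(),"p",np.round(s["ee_pos"],4).tolist(),"z",zt.round(3),"tilt",np.degrees(np.arccos(-zt[2])).round(1),"az z",np.arctan2(zt[1],zt[0]).round(3),"y",R[:,1].round(3),"f",np.round(s["ft_force"],1),"w",round(float(s["gripper_width"]),4),"ff",round(float(s["finger_force"]),1));return s
E
python3 -c "from h import *;st()"
```

```text
t 1.25 q [-1.261, 0.51, 0.258, 0.0, 2.367, -1.498] p [0.2641, -0.5677, 0.7079] z [ 0.002 -0.006 -1.   ] tilt 0.3 az z -1.24 y [0.972 0.234 0.001] f [-0.1 -1.4  1.2] w 0.0857 ff 0.0
```

Emit:
arm_command(
  commands=[-1,1.8,5.7,1.5,0.18,-1,1.8,5.7,1.5,0.18,-1,1.8,5.7,1.5,0.18,-1,1.8,5.7,1.5,0.18,-1,1.8,5.7,1.5,0.18,-1,1.8,5.7,1.5,0.18,-1,1.8,5.7,1.5,0.18,-1,1.8,5.7,1.5,0.18],
)

```text
time: 2.25
ee_pos: [0.4084, -0.1112, 0.8246]
eef_rot: [[-0.994, -0.107, 0.002], [-0.107, 0.994, -0.0], [-0.002, -0.0, -1.0]]
ft_force: [0.5, -0.1, 0.5]
gripper_width: 0.0855
finger_force: 0.0
```

```bash
python3 -c "from h import *;st()"
```

```text
t 2.25 q [-0.453, 0.169, 0.416, 0.001, 2.555, -2.13] p [0.4084, -0.1112, 0.8246] z [ 0.002 -0.    -1.   ] tilt 0.1 az z -0.03 y [-0.107  0.994 -0.   ] f [ 0.5 -0.1  0.5] w 0.0855 ff 0.0
```

Emit:
arm_command(
  commands=[-1,0,1,6,0,-1,0,1,6,0,-1,0,1,6,0],
)

```text
time: 2.62
ee_pos: [0.4041, -0.0855, 0.8773]
eef_rot: [[-0.989, -0.099, 0.106], [-0.104, 0.994, -0.045], [-0.101, -0.056, -0.993]]
ft_force: [-0.4, -0.9, 0.1]
gripper_width: 0.0855
finger_force: 0.0
```

```bash
python3 -c "from h import *;st()"
```

```text
t 2.62 q [-0.4, 0.288, 0.091, -0.0, 2.646, -2.073] p [0.4041, -0.0855, 0.8773] z [ 0.106 -0.045 -0.993] tilt 6.6 az z -0.402 y [-0.099  0.994 -0.056] f [-0.4 -0.9  0.1] w 0.0855 ff 0.0
```

Emit:
arm_command(
  commands=[-1,-6,1.5,0,0,-1,-6,1.5,0,0,-1,-6,1.5,0,0],
)

```text
time: 3.0
ee_pos: [0.2232, -0.0393, 0.881]
eef_rot: [[-0.989, -0.098, 0.115], [-0.105, 0.993, -0.05], [-0.109, -0.061, -0.992]]
ft_force: [-0.9, -0.6, 1.4]
gripper_width: 0.0853
finger_force: 0.0
```

```bash
python3 -c "from h import *;st()"
```

```text
t 3.0 q [-0.556, -0.217, 0.612, 0.037, 2.622, -2.196] p [0.2232, -0.0393, 0.881] z [ 0.115 -0.05  -0.992] tilt 7.2 az z -0.41 y [-0.098  0.993 -0.061] f [-0.9 -0.6  1.4] w 0.0853 ff 0.0
```

Emit:
arm_command(
  commands=[-1,-2.2,3.5,3,0.06,-1,-2.2,3.5,3,0.06,-1,-2.2,3.5,3,0.06,-1,-2.2,3.5,3,0.06],
)

```text
time: 3.5
ee_pos: [0.1644, 0.092, 0.9068]
eef_rot: [[-0.931, -0.307, 0.199], [-0.32, 0.947, -0.036], [-0.177, -0.098, -0.979]]
ft_force: [0.4, -0.1, 0.4]
gripper_width: 0.0857
finger_force: 0.0
```

```bash
python3 -c "from h import *;s=st();print(np.arctan2(s['eef_rot'][1][0],s['eef_rot'][0][0])%6.283)"
```

```text
t 3.5 q [0.225, -0.223, 0.524, -0.169, 2.647, -1.825] p [0.1644, 0.092, 0.9068] z [ 0.199 -0.036 -0.979] tilt 11.7 az z -0.18 y [-0.307  0.947 -0.098] f [ 0.4 -0.1  0.4] w 0.0857 ff 0.0
3.4729501363041213
```

Emit:
arm_command(
  commands=[-1,-0.5,0,5,0.05,-1,-0.5,0,5,0.05,-1,-0.5,0,5,0.02],
)

```text
time: 3.88
ee_pos: [0.1694, 0.0986, 0.9396]
eef_rot: [[-0.862, -0.41, 0.298], [-0.432, 0.902, -0.011], [-0.264, -0.138, -0.955]]
ft_force: [-0.5, -0.1, 0.5]
gripper_width: 0.0855
finger_force: 0.0
```

```bash
python3 -c "from h import *;s=st();print(np.arctan2(s['eef_rot'][1][0],s['eef_rot'][0][0])%6.283)"
```

```text
t 3.88 q [0.269, -0.147, 0.345, -0.189, 2.647, -1.927] p [0.1694, 0.0986, 0.9396] z [ 0.298 -0.011 -0.955] tilt 17.3 az z -0.036 y [-0.41   0.902 -0.138] f [-0.5 -0.1  0.5] w 0.0855 ff 0.0
3.605922902290437
```

Emit:
arm_command(
  commands=[-1,-2.7,3.2,1,-0.12,-1,-2.7,3.2,2,-0.12,-1,-0.5,0,5,0,-1,-0.5,0,5,0,-1,-0.5,0,5,0,-1,-0.5,0,5,0],
)

```text
time: 4.62
ee_pos: [0.1449, 0.1229, 0.972]
eef_rot: [[-0.869, -0.27, 0.415], [-0.307, 0.951, -0.025], [-0.388, -0.149, -0.909]]
ft_force: [0.1, -0.1, 0.3]
gripper_width: 0.0854
finger_force: 0.0
```

```bash
python3 -c "from h import *;s=st();print(np.arctan2(s['eef_rot'][1][0],s['eef_rot'][0][0])%6.283)"
```

```text
t 4.62 q [0.839, 0.002, 0.094, -0.757, 2.647, -1.779] p [0.1449, 0.1229, 0.972] z [ 0.415 -0.025 -0.909] tilt 24.6 az z -0.06 y [-0.27   0.951 -0.149] f [ 0.1 -0.1  0.3] w 0.0854 ff 0.0
3.4814736834035336
```

Emit:
arm_command(
  commands=[-1,-2.5,-2,0,0,-1,-2.5,-2,0,0,-1,-1,0,4,0,-1,-1,0,4,0,-1,-1,0,4,0],
)

```text
time: 5.25
ee_pos: [0.0886, 0.0765, 0.9832]
eef_rot: [[-0.844, -0.273, 0.462], [-0.314, 0.949, -0.013], [-0.435, -0.156, -0.887]]
ft_force: [-0.2, 0.1, -0.3]
gripper_width: 0.0854
finger_force: 0.0
```

```bash
python3 -c "from h import *;s=st();print(np.arctan2(s['eef_rot'][1][0],s['eef_rot'][0][0])%6.283)"
```

```text
t 5.25 q [1.302, -0.041, 0.09, -1.242, 2.647, -1.816] p [0.0886, 0.0765, 0.9832] z [ 0.462 -0.013 -0.887] tilt 27.5 az z -0.028 y [-0.273  0.949 -0.156] f [-0.2  0.1 -0.3] w 0.0854 ff 0.0
3.4981578537254876
```

Emit:
arm_command(
  commands=[-1,4,0,-1,0.05,-1,5,0,-2,0.05,-1,6,-0.5,-1,0.05,-1,6,-0.5,-1,0.05,-1,6,-0.5,-1,0.05,-1,6,-0.5,-1,0,-1,6,-0.5,-1,0,-1,6,-0.5,-1,0],
)

```text
time: 6.25
ee_pos: [0.3468, 0.06, 0.9415]
eef_rot: [[-0.829, -0.325, 0.456], [-0.376, 0.926, -0.024], [-0.415, -0.191, -0.89]]
ft_force: [0.3, 0.2, 0.5]
gripper_width: 0.0854
finger_force: 0.0
```

```bash
python3 -c "from h import *;s=st();print(np.arctan2(s['eef_rot'][1][0],s['eef_rot'][0][0])%6.283)"
```

```text
t 6.25 q [-0.055, -0.058, 0.375, 0.002, 2.35, -2.004] p [0.3468, 0.06, 0.9415] z [ 0.456 -0.024 -0.89 ] tilt 27.2 az z -0.052 y [-0.325  0.926 -0.191] f [0.3 0.2 0.5] w 0.0854 ff 0.0
3.5676199803115938
```

Emit:
arm_command(
  commands=[-1,6,0,0,0,-1,6,0,0,0,-1,6,0,0,0,-1,6,0,0,0],
)

```text
time: 6.75
ee_pos: [0.5694, 0.0567, 0.8956]
eef_rot: [[-0.814, -0.323, 0.483], [-0.379, 0.925, -0.02], [-0.44, -0.2, -0.875]]
ft_force: [0.5, 0.9, 0.7]
gripper_width: 0.085
finger_force: 0.0
```

```bash
python3 -c "from h import *;s=st()"
```

```text
t 6.75 q [-0.037, 0.34, 0.089, -0.003, 2.209, -1.994] p [0.5694, 0.0567, 0.8956] z [ 0.483 -0.02  -0.875] tilt 28.9 az z -0.042 y [-0.323  0.925 -0.2  ] f [0.5 0.9 0.7] w 0.085 ff 0.0
```

Emit:
arm_command(
  commands=[-1,5,0,3.5,0,-1,5,0,3.5,0,-1,5,0,3.5,0,-1,5,0,3.5,0],
)

```text
time: 7.25
ee_pos: [0.6818, 0.0458, 0.8811]
eef_rot: [[-0.741, -0.298, 0.601], [-0.382, 0.924, -0.013], [-0.552, -0.239, -0.799]]
ft_force: [0.8, 1.0, 0.0]
gripper_width: 0.0855
finger_force: 0.0
```

```bash
python3 -c "
from h import *;s=st()
# clearances: tool at collar, axis tilt/az options
p=np.array([.6423,.0224,.0416]);b=np.array([.6018,.0102,.2197])
for a in(-.33,0,.16,.4):
  for tl in (29,32,35):
    for az in (.8,.6,.4,.229,.0):
      tl_=np.radians(tl);zt=np.array([np.cos(az)*np.sin(tl_),np.sin(az)*np.sin(tl_),-np.cos(tl_)])
      yt=np.array([-np.sin(az),np.cos(az),-.1]);yt-=zt*(yt@zt);yt/=np.linalg.norm(yt);xt=np.cross(yt,zt)
      C=p+.112*L(a);s_=np.linspace(-.19,.19,400)[:,None];B=b+s_*Y-C
      l=np.c_[B@xt,B@yt,-(B@zt)]
      m=(l[:,2]>.046)&(abs(l[:,1])<.0505)
      mn=(abs(l[m,0]).min()-.038-.008) if m.any() else 9
      print(a,tl,az,'ang',np.degrees(np.arccos(-zt@L(a))).round(1),'clear mm',round(mn*1e3,1))
" | awk 'NR==1||/ang/'
```

```text
t 7.25 q [-0.059, 0.427, 0.088, 0.025, 1.982, -1.999] p [0.6818, 0.0458, 0.8811] z [ 0.601 -0.013 -0.799] tilt 37.0 az z -0.021 y [-0.298  0.924 -0.239] f [0.8 1.  0. ] w 0.0855 ff 0.0
-0.33 29 0.8 ang 7.7 clear mm -18.4
-0.33 29 0.6 ang 9.9 clear mm -8.8
-0.33 29 0.4 ang 14.5 clear mm -0.4
-0.33 29 0.229 ang 19.1 clear mm 6.6
-0.33 29 0.0 ang 25.5 clear mm 1.1
-0.33 32 0.8 ang 4.7 clear mm -14.3
-0.33 32 0.6 ang 8.0 clear mm -4.9
-0.33 32 0.4 ang 13.7 clear mm 3.2
-0.33 32 0.229 ang 18.9 clear mm 10.0
-0.33 32 0.0 ang 25.8 clear mm 5.2
-0.33 35 0.8 ang 1.7 clear mm -9.8
-0.33 35 0.6 ang 7.0 clear mm -1.2
-0.33 35 0.4 ang 13.5 clear mm 6.8
-0.33 35 0.229 ang 19.1 clear mm 13.2
-0.33 35 0.0 ang 26.5 clear mm 9.2
0 29 0.8 ang 16.7 clear mm -17.7
0 29 0.6 ang 11.1 clear mm -8.4
0 29 0.4 ang 5.8 clear mm 0.0
0 29 0.229 ang 3.0 clear mm 6.9
0 29 0.0 ang 7.3 clear mm 1.6
0 32 0.8 ang 17.2 clear mm -13.4
0 32 0.6 ang 11.2 clear mm -4.9
0 32 0.4 ang 5.2 clear mm 3.3
0 32 0.229 ang 0.0 clear mm 10.0
0 32 0.0 ang 6.9 clear mm 5.3
0 35 0.8 ang 18.1 clear mm -9.7
0 35 0.6 ang 12.1 clear mm -1.1

[... 425 characters left out ...]
.4 clear mm 5.2
0.16 35 0.8 ang 27.3 clear mm -9.8
0.16 35 0.6 ang 21.2 clear mm -1.2
0.16 35 0.4 ang 15.0 clear mm 6.6
0.16 35 0.229 ang 9.6 clear mm 13.0
0.16 35 0.0 ang 2.8 clear mm 9.0
0.4 29 0.8 ang 38.7 clear mm -18.8
0.4 29 0.6 ang 33.4 clear mm -9.1
0.4 29 0.4 ang 27.8 clear mm -0.7
0.4 29 0.229 ang 23.1 clear mm 6.4
0.4 29 0.0 ang 17.0 clear mm 1.0
0.4 32 0.8 ang 39.8 clear mm -14.5
0.4 32 0.6 ang 34.0 clear mm -5.1
0.4 32 0.4 ang 28.1 clear mm 3.2
0.4 32 0.229 ang 22.9 clear mm 10.0
0.4 32 0.0 ang 16.0 clear mm 5.2
0.4 35 0.8 ang 41.0 clear mm -9.8
0.4 35 0.6 ang 34.9 clear mm -0.9
0.4 35 0.4 ang 28.6 clear mm 6.8
0.4 35 0.229 ang 23.1 clear mm 13.4
0.4 35 0.0 ang 15.6 clear mm 9.3
```

Emit:
arm_command(
  commands=[-1,-3,-1,-4,0.18,-1,-3,-1,-4,0.18,-1,-2,-1,-5,0.18,-1,-2,-1,-5,0.18,-1,-2,-1,-5,0.18,-1,-2,-1,-5,0.18,-1,-2,-1,-5,0.1],
)

```text
time: 8.12
ee_pos: [0.5804, 0.1406, 0.6899]
eef_rot: [[-0.321, -0.904, 0.283], [-0.803, 0.418, 0.425], [-0.502, -0.091, -0.86]]
ft_force: [0.1, -0.9, 0.1]
gripper_width: 0.0853
finger_force: 0.0
```

```bash
python3 -c "from h import *;s=st();y=np.array(s['eef_rot'])[:,1];print('yaz-pi/2',np.arctan2(y[1],y[0])-np.pi/2)"
```

```text
t 8.12 q [-0.152, -0.025, 1.044, 0.501, 1.841, -2.679] p [0.5804, 0.1406, 0.6899] z [ 0.283  0.425 -0.86 ] tilt 30.7 az z 0.984 y [-0.904  0.418 -0.091] f [ 0.1 -0.9  0.1] w 0.0853 ff 0.0
yaz-pi/2 1.1380310597345975
```

Emit:
arm_command(
  commands=[-1,5,-1,3,-0.18,-1,5,-1,3,-0.18,-1,5,-1,3,-0.18,-1,5,-1,3,-0.18,-1,5,-1,3,-0.18,-1,5,-1,3,-0.18,-1,5,-1,3,-0.18,-1,5,-1,3,-0.18],
)

```text
time: 9.12
ee_pos: [0.8356, 0.0426, 0.7731]
eef_rot: [[-0.758, 0.24, 0.606], [0.129, 0.967, -0.222], [-0.639, -0.09, -0.764]]
ft_force: [-0.6, 0.1, 0.4]
gripper_width: 0.0851
finger_force: 0.0
```

```bash
python3 -c "from h import *;s=st();y=np.array(s['eef_rot'])[:,1];print('yaz-pi/2',np.arctan2(y[1],y[0])-np.pi/2)"
```

```text
t 9.12 q [0.054, 0.637, 0.088, -0.262, 1.75, -1.442] p [0.8356, 0.0426, 0.7731] z [ 0.606 -0.222 -0.764] tilt 40.2 az z -0.351 y [ 0.24   0.967 -0.09 ] f [-0.6  0.1  0.4] w 0.0851 ff 0.0
yaz-pi/2 -0.24364682279576222
```

```bash
cat > clr.py <<'E'
from h import *
p=np.array([.6423,.0224,.0416]);b=np.array([.6018,.0102,.2197])
def clr(R,a,psi,off=.112,g=0):
    c,s=np.cos(psi),np.sin(psi);R=np.array([[c,-s,0],[s,c,0],[0,0,1]])@R;xt,yt,zt=R.T
    C=p+off*L(a);s_=np.linspace(-.19,.19,400)[:,None];B=b+s_*Y-C
    l=np.c_[B@xt,B@yt,-(B@zt)-g];m=(l[:,2]>.046)&(abs(l[:,1])<.0505)
    d=(abs(l[m,0]).min()-.046)*1e3 if m.any() else 99
    return d.round(1),"y.L deg",np.degrees(np.arcsin(yt@L(a))).round(1),"x.L",np.degrees(np.arcsin(xt@L(a))).round(1),"tool z",zt.round(3)
E
python3 -c "
from clr import *
R=np.array(manip.observe()['eef_rot'])
for a in(-.33,-.1,.12,.2):
  for psi in(.2,.4,.6,.7,.8,.9,1.0):print(a,psi,*clr(R,a,psi))"
```

```text
-0.33 0.2 12.3 y.L deg -31.2 x.L -10.6 tool z [ 0.638 -0.097 -0.764]
-0.33 0.4 21.0 y.L deg -25.5 x.L -7.3 tool z [ 0.645  0.032 -0.764]
-0.33 0.6 14.5 y.L deg -19.2 x.L -4.9 tool z [ 0.625  0.159 -0.764]
-0.33 0.7 11.4 y.L deg -15.9 x.L -4.0 tool z [ 0.606  0.221 -0.764]
-0.33 0.8 8.1 y.L deg -12.6 x.L -3.5 tool z [ 0.581  0.28  -0.764]
-0.33 0.9 4.9 y.L deg -9.2 x.L -3.1 tool z [ 0.551  0.337 -0.764]
-0.33 1.0 1.3 y.L deg -5.7 x.L -3.1 tool z [ 0.514  0.39  -0.764]
-0.1 0.2 11.7 y.L deg -18.3 x.L -9.0 tool z [ 0.638 -0.097 -0.764]
-0.1 0.4 20.3 y.L deg -12.3 x.L -7.7 tool z [ 0.645  0.032 -0.764]
-0.1 0.6 13.8 y.L deg -6.2 x.L -7.3 tool z [ 0.625  0.159 -0.764]
-0.1 0.7 10.7 y.L deg -3.1 x.L -7.4 tool z [ 0.606  0.221 -0.764]
-0.1 0.8 7.4 y.L deg -0.1 x.L -7.8 tool z [ 0.581  0.28  -0.764]
-0.1 0.9 4.1 y.L deg 2.9 x.L -8.4 tool z [ 0.551  0.337 -0.764]
-0.1 1.0 0.8 y.L deg 5.9 x.L -9.3 tool z [ 0.514  0.39  -0.764]
0.12 0.2 11.7 y.L deg -5.9 x.L -7.1 tool z [ 0.638 -0.097 -0.764]
0.12 0.4 20.3 y.L deg 0.3 x.L -7.7 tool z [ 0.645  0.032 -0.764]
0.12 0.6 13.7 y.L deg 6.3 x.L -9.2 tool z [ 0.625  0.159 -0.764]
0.12 0.7 10.6 y.L deg 9.1 x.L -10.3 tool z [ 0.606  0.221 -0.764]
0.12 0.8 7.5 y.L deg 11.9 x.L -11.6 tool z [ 0.581  0.28  -0.764]
0.12 0.9 4.2 y.L deg 14.5 x.L -13.2 tool z [ 0.551  0.337 -0.764]
0.12 1.0 1.0 y.L deg 16.9 x.L -14.9 tool z [ 0.514  0.39  -0.764]
0.2 0.2 12.0 y.L deg -1.4 x.L -6.3 tool z [ 0.638 -0.097 -0.764]
0.2 0.4 20.5 y.L deg 4.9 x.L -7.6 tool z [ 0.645  0.032 -0.764]
0.2 0.6 14.1 y.L deg 10.8 x.L -9.8 tool z [ 0.625  0.159 -0.764]
0.2 0.7 10.9 y.L deg 13.6 x.L -11.3 tool z [ 0.606  0.221 -0.764]
0.2 0.8 7.7 y.L deg 16.2 x.L -12.9 tool z [ 0.581  0.28  -0.764]
0.2 0.9 4.4 y.L deg 18.6 x.L -14.8 tool z [ 0.551  0.337 -0.764]
0.2 1.0 1.1 y.L deg 20.9 x.L -16.8 tool z [ 0.514  0.39  -0.764]
```

Emit:
arm_command(
  commands=[-1,-3,-0.9,-4.8,0.09,-1,-3,-0.9,-4.8,0.09,-1,-3,-0.9,-4.8,0.09,-1,-3,-0.9,-4.8,0.09,-1,-3,-0.9,-4.8,0.09,-1,-3,-0.9,-4.8,0.09,-1,-3,-0.9,-4.8,0.09,-1,-3,-0.9,-4.8,0.07],
)

```text
time: 10.12
ee_pos: [0.6357, -0.0204, 0.4483]
eef_rot: [[-0.691, -0.367, 0.623], [-0.345, 0.924, 0.162], [-0.635, -0.103, -0.765]]
ft_force: [0.5, -0.1, 0.2]
gripper_width: 0.0855
finger_force: 0.0
```

```bash
python3 -c "from h import *;s=st();y=np.array(s['eef_rot'])[:,1];print('yaz-pi/2',np.arctan2(y[1],y[0])-np.pi/2)"
```

```text
t 10.12 q [-0.343, -0.282, 1.782, 0.424, 1.074, -2.424] p [0.6357, -0.0204, 0.4483] z [ 0.623  0.162 -0.765] tilt 40.1 az z 0.254 y [-0.367  0.924 -0.103] f [ 0.5 -0.1  0.2] w 0.0855 ff 0.0
yaz-pi/2 0.3781929825737267
```

Emit:
arm_command(
  commands=[-1,-4,-1,-4,0.05,-1,-4,-1,-4,0.03,-1,-2.5,-0.8,-5.5,0,-1,-1.5,-0.6,-6,0,-1,0,0,-1,0],
)

```text
time: 10.75
ee_pos: [0.5231, -0.0163, 0.2559]
eef_rot: [[-0.709, -0.396, 0.584], [-0.375, 0.913, 0.164], [-0.598, -0.103, -0.795]]
ft_force: [-0.3, 0.5, 0.1]
gripper_width: 0.0856
finger_force: 0.0
```

```bash
cat >> h.py <<'E'
def wrist(fn=None):
    s=manip.observe();d=manip.get_image("wrist");R=np.array(s["eef_rot"]);P=np.array(s["ee_pos"])
    M=np.eye(4);M[:3,:3]=R;M[:3,3]=P;E=np.linalg.inv(M@d["mount"])
    if fn:cv2.imwrite("pics/"+fn,d["pixels"][:,:,::-1])
    return d["pixels"],d["intrinsics"],E
E
python3 -c "
from h import *;s=st();im,K,E=wrist('w1.png')
p=np.array([.6423,.0224,.0416])
for o in(.148,.119,.108,.097):print(o,proj(K,E,p+o*L(-.33)).round(1))
"
```

```text
t 10.75 q [-0.433, -0.481, 2.263, 0.524, 0.905, -2.68] p [0.5231, -0.0163, 0.2559] z [ 0.584  0.164 -0.795] tilt 37.4 az z 0.273 y [-0.396  0.913 -0.103] f [-0.3  0.5  0.1] w 0.0856 ff 0.0
0.148 [263.1 211.6]
0.119 [282.1 200.8]
0.108 [288.4 197.2]
0.097 [294.3 193.9]
```

View pics/w1.png

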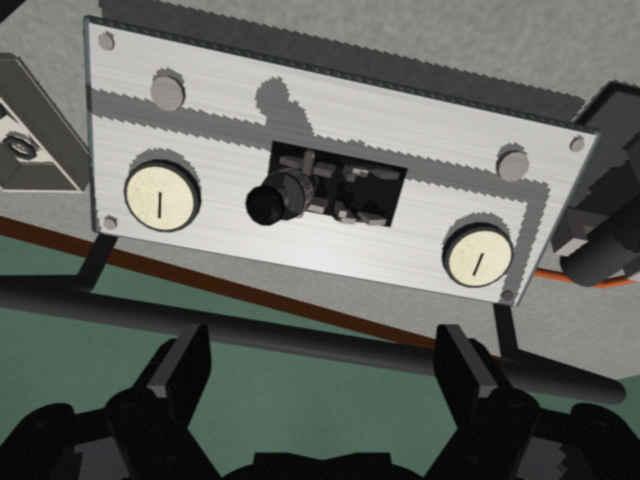

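Emit:
arm_command(
  commands=[-1,0,-1,-1,-0.06,-1,0,-1.2,-1.5,-0.04,-1,0,0,0,0],
)

```text
time: 11.18
ee_pos: [0.5266, -0.0391, 0.236]
eef_rot: [[-0.738, -0.303, 0.602], [-0.304, 0.947, 0.104], [-0.602, -0.107, -0.791]]
ft_force: [-0.3, 0.1, 0.6]
gripper_width: 0.0854
finger_force: 0.0
```

```bash
python3 -c "
from clr import *;s=st();R=np.array(s['eef_rot']);print(clr(R,-.33,0,.108,-.005))
P=np.array(s['ee_pos']);C=p+.108*L(-.33);print('C',C,'to go',C-P,'in tool',R.T@(C-P))
"
```

```text
t 11.18 q [-0.445, -0.463, 2.291, 0.505, 0.818, -2.619] p [0.5266, -0.0391, 0.236] z [ 0.602  0.104 -0.791] tilt 37.7 az z 0.171 y [-0.303  0.947 -0.107] f [-0.3  0.1  0.6] w 0.0854 ff 0.0
(np.float64(13.4), 'y.L deg', np.float64(-21.5), 'x.L', np.float64(-2.6), 'tool z', array([ 0.602,  0.104, -0.791]))
C [ 0.59751462 -0.02397373  0.12824726] to go [ 0.07094917  0.01508625 -0.10778097] in tool [0.00789862 0.00425328 0.12960571]
```

Emit:
arm_command(
  commands=[-1,0,0,0,0.1,-1,0,0,0,0.1,-1,0,0,0,0.1,-1,0,0,0,0.1],
)

```text
time: 11.68
ee_pos: [0.5395, 0.0379, 0.2699]
eef_rot: [[-0.656, -0.57, 0.496], [-0.542, 0.812, 0.216], [-0.525, -0.127, -0.841]]
ft_force: [0.3, 0.1, 0.4]
gripper_width: 0.0852
finger_force: 0.0
```

```bash
cat > chk.py <<'E'
from clr import *;s=st();R=np.array(s['eef_rot']);a=float(__import__('sys').argv[1]);o=float(__import__('sys').argv[2]);print(clr(R,a,0,o,-.005))
P=np.array(s['ee_pos']);C=p+o*L(a);print('C',C,'to go',C-P,'in tool',R.T@(C-P))
E
python3 chk.py -.33 .108
```

```text
t 11.68 q [-0.289, -0.384, 2.142, 0.435, 0.972, -2.68] p [0.5395, 0.0379, 0.2699] z [ 0.496  0.216 -0.841] tilt 32.7 az z 0.411 y [-0.57   0.812 -0.127] f [0.3 0.1 0.4] w 0.0852 ff 0.0
(np.float64(-2.8), 'y.L deg', np.float64(-12.4), 'x.L', np.float64(4.8), 'tool z', array([ 0.496,  0.216, -0.841]))
C [ 0.59751462 -0.02397373  0.12824726] to go [ 0.05798105 -0.06186159 -0.14165038] in tool [ 0.06993605 -0.06526257  0.13454826]
```

Emit:
arm_command(
  commands=[-1,-1,-1,6,0,-1,2,0,5.8,-0.18,-1,4,0,4.8,-0.18,-1,4,0,4.8,-0.18,-1,4,0,4.8,-0.18,-1,4,0,4.8,-0.18,-1,4,0,4.8,-0.18,-1,4,0,4.8,-0.18],
)

```text
time: 12.68
ee_pos: [0.7649, 0.0269, 0.6441]
eef_rot: [[-0.77, 0.494, 0.404], [0.368, 0.861, -0.351], [-0.522, -0.122, -0.844]]
ft_force: [1.0, -1.0, 1.8]
gripper_width: 0.0855
finger_force: 0.0
```

Emit:
arm_command(
  commands=[-1,5,0,3.5,-0.05,-1,5,0,3.5,0,-1,5,0,3.5,0,-1,5,0,3.5,0],
)

```text
time: 13.18
ee_pos: [0.86, 0.0118, 0.6833]
eef_rot: [[-0.737, 0.496, 0.46], [0.355, 0.863, -0.361], [-0.576, -0.102, -0.811]]
ft_force: [0.7, -0.2, 0.3]
gripper_width: 0.0854
finger_force: 0.0
```

```bash
python3 -c "from h import *;s=st();y=np.array(s['eef_rot'])[:,1];print('yaz-pi/2',np.arctan2(y[1],y[0])-np.pi/2)"
```

```text
t 13.18 q [0.068, 0.743, 0.092, -0.413, 1.795, -1.213] p [0.86, 0.0118, 0.6833] z [ 0.46  -0.361 -0.811] tilt 35.8 az z -0.665 y [ 0.496  0.863 -0.102] f [ 0.7 -0.2  0.3] w 0.0854 ff 0.0
yaz-pi/2 -0.5215388540737267
```

Emit:
arm_command(
  commands=[-1,5,0,3.5,-0.1,-1,5,0,3.5,-0.1,-1,5,0,3.5,-0.05,-1,5,0,3.5,0],
)

```text
time: 13.68
ee_pos: [0.8979, -0.018, 0.6943]
eef_rot: [[-0.552, 0.648, 0.525], [0.453, 0.761, -0.464], [-0.7, -0.018, -0.714]]
ft_force: [0.3, -0.1, 0.5]
gripper_width: 0.0853
finger_force: 0.0
```

```bash
python3 -c "
from h import *;s=st();y=np.array(s['eef_rot'])[:,1];print('yaz-pi/2',np.arctan2(y[1],y[0])-np.pi/2)
from clr import *
R=np.array(s['eef_rot'])
for psi in(.9,1,1.1,1.2,1.3):print(psi,*clr(R,-.33,psi,.108,-.005))"
```

```text
t 13.68 q [0.071, 0.773, 0.088, -0.526, 1.663, -1.022] p [0.8979, -0.018, 0.6943] z [ 0.525 -0.464 -0.714] tilt 44.5 az z -0.723 y [ 0.648  0.761 -0.018] f [ 0.3 -0.1  0.5] w 0.0853 ff 0.0
yaz-pi/2 -0.7050219487110908
0.9 26.0 y.L deg -20.8 x.L -12.0 tool z [ 0.69   0.123 -0.714]
1 23.7 y.L deg -17.7 x.L -10.7 tool z [ 0.674  0.191 -0.714]
1.1 20.3 y.L deg -14.6 x.L -9.7 tool z [ 0.652  0.258 -0.714]
1.2 16.8 y.L deg -11.3 x.L -8.8 tool z [ 0.623  0.321 -0.714]
1.3 13.3 y.L deg -7.9 x.L -8.3 tool z [ 0.587  0.382 -0.714]
```

```bash
cat > wr.py <<'E'
from clr import *
from scipy.spatial.transform import Rotation as Ro
S=[([-0.433,-0.481,2.263,0.524,0.905,-2.68],[[-0.709,-0.396,0.584],[-0.375,0.913,0.164],[-0.598,-0.103,-0.795]]),
([0.071,0.773,0.088,-0.526,1.663,-1.022],[[-0.552,0.648,0.525],[0.453,0.761,-0.464],[-0.7,-0.018,-0.714]]),
([-0.289,-0.384,2.142,0.435,0.972,-2.68],[[-0.656,-0.57,0.496],[-0.542,0.812,0.216],[-0.525,-0.127,-0.841]])]
def fk(q,s4,s6,c):return (Ro.from_euler('ZYZYZ',[q[0],q[1]+q[2],s4*q[3],q[4],s6*q[5]+c])).as_matrix() if 0 else (Ro.from_euler('z',q[0])*Ro.from_euler('y',q[1]+q[2])*Ro.from_euler('z',s4*q[3])*Ro.from_euler('y',q[4])*Ro.from_euler('z',s6*q[5]+c)).as_matrix()
if __name__=="__main__":
  for s4 in(1,-1):
    for s6 in(1,-1):
      for c in np.arange(4)*np.pi/2:
        e=max(np.abs(fk(q,s4,s6,c)-np.array(R)).max() for q,R in S)
        if e<.3:print(s4,s6,c,e)
  R0=np.array(S[1][1])
  for q1 in(-.3,-.45):
   for th23 in (1.75,1.9):
    for psi in(.9,1.,1.1,1.2,1.3):
      R=Ro.from_euler('z',psi).as_matrix()@R0
      W=(Ro.from_euler('z',q1)*Ro.from_euler('y',th23)).inv().as_matrix()@R
      print(q1,th23,psi,Ro.from_matrix(W).as_euler('ZYZ').round(3))
E
python3 wr.py
```

```text
1 1 1.5707963267948966 0.0010438095228448852
-0.3 1.75 0.9 [ 0.497  0.738 -0.761]
-0.3 1.75 1.0 [ 0.568  0.788 -0.883]
-0.3 1.75 1.1 [ 0.627  0.844 -0.995]
-0.3 1.75 1.2 [ 0.675  0.903 -1.097]
-0.3 1.75 1.3 [ 0.713  0.966 -1.191]
-0.3 1.9 0.9 [ 0.595  0.61  -0.885]
-0.3 1.9 1.0 [ 0.666  0.666 -1.014]
-0.3 1.9 1.1 [ 0.721  0.726 -1.127]
-0.3 1.9 1.2 [ 0.762  0.79  -1.229]
-0.3 1.9 1.3 [ 0.792  0.857 -1.321]
-0.45 1.75 0.9 [ 0.599  0.815 -0.94 ]
-0.45 1.75 1.0 [ 0.652  0.873 -1.047]
-0.45 1.75 1.1 [ 0.695  0.935 -1.145]
-0.45 1.75 1.2 [ 0.729  0.999 -1.235]
-0.45 1.75 1.3 [ 0.754  1.065 -1.32 ]
-0.45 1.9 0.9 [ 0.695  0.695 -1.072]
-0.45 1.9 1.0 [ 0.743  0.758 -1.179]
-0.45 1.9 1.1 [ 0.779  0.823 -1.276]
-0.45 1.9 1.2 [ 0.804  0.891 -1.364]
-0.45 1.9 1.3 [ 0.821  0.959 -1.445]
```

Emit:
arm_command(
  commands=[-1,3,0,2,-0.18,-1,3,0,2,-0.18,-1,4,0,3,-0.18,-1,5,0,3,-0.1,-1,5,0,3,0],
)

```text
time: 14.3
ee_pos: [0.884, -0.0647, 0.6635]
eef_rot: [[-0.142, 0.927, 0.347], [0.602, 0.36, -0.713], [-0.786, 0.108, -0.609]]
ft_force: [0.7, -0.5, -0.5]
gripper_width: 0.0853
finger_force: 0.0
```

```bash
python3 -c "
from wr import *
s=st();R0=np.array(s['eef_rot']);y=R0[:,1];print('yaz-pi/2',np.arctan2(y[1],y[0])-np.pi/2)
for psi in(1.5,1.6,1.7,1.8,1.9,2):
  R=Ro.from_euler('z',psi).as_matrix()@R0
  W=(Ro.from_euler('z',-.42)*Ro.from_euler('y',1.78)).inv().as_matrix()@R
  print(psi,*clr(R0,-.33,psi,.108,-.005),Ro.from_matrix(W).as_euler('ZYZ').round(3)-[0,0,1.571])"
```

```text
t 14.3 q [0.109, 0.858, 0.088, -0.854, 1.711, -0.555] p [0.884, -0.0647, 0.6635] z [ 0.347 -0.713 -0.609] tilt 52.5 az z -1.117 y [0.927 0.36  0.108] f [ 0.7 -0.5 -0.5] w 0.0853 ff 0.0
yaz-pi/2 -1.200694191466349
1.5 31.5 y.L deg -11.5 x.L -19.5 tool z [ 0.736  0.296 -0.609] [ 0.869  0.843 -2.665]
1.6 32.0 y.L deg -8.4 x.L -18.3 tool z [ 0.702  0.368 -0.609] [ 0.9    0.918 -2.745]
1.7 28.3 y.L deg -5.2 x.L -17.2 tool z [ 0.662  0.436 -0.609] [ 0.921  0.996 -2.819]
1.8 24.5 y.L deg -1.9 x.L -16.4 tool z [ 0.615  0.5   -0.609] [ 0.935  1.074 -2.887]
1.9 20.4 y.L deg 1.4 x.L -15.8 tool z [ 0.562  0.559 -0.609] [ 0.943  1.153 -2.951]
2 15.9 y.L deg 4.8 x.L -15.3 tool z [ 0.504  0.612 -0.609] [ 0.945  1.232 -3.013]
```

Emit:
arm_command(
  commands=[-1,-4.6,0.1,-3.8,0.17,-1,-4.6,0.1,-3.8,0.17,-1,-4.6,0.1,-3.8,0.17,-1,-4.6,0.1,-3.8,0.17,-1,-4.6,0.1,-3.8,0.17,-1,-3.5,0,-5,0.17,-1,-3.5,0,-5,0.17,-1,-3,0,-5.4,0.17],
)

```text
time: 15.3
ee_pos: [0.6824, -0.0667, 0.4507]
eef_rot: [[-0.576, 0.248, 0.778], [0.223, 0.964, -0.143], [-0.786, 0.091, -0.611]]
ft_force: [-0.4, 0.3, -0.3]
gripper_width: 0.0853
finger_force: 0.0
```

```bash
python3 chk.py -.33 .108
```

```text
t 15.3 q [-0.23, -0.297, 1.879, 0.064, 0.648, -1.537] p [0.6824, -0.0667, 0.4507] z [ 0.778 -0.143 -0.611] tilt 52.3 az z -0.181 y [0.248 0.964 0.091] f [-0.4  0.3 -0.3] w 0.0853 ff 0.0
(np.float64(17.6), 'y.L deg', np.float64(-26.4), 'x.L', np.float64(-29.2), 'tool z', array([ 0.778, -0.143, -0.611]))
C [ 0.59751462 -0.02397373  0.12824726] to go [-0.08492217  0.04267734 -0.32240756] in tool [ 0.31193655 -0.00928374  0.1248566 ]
```

Emit:
arm_command(
  commands=[-1,-4,0.1,-3,0.08,-1,-4,0.1,-3,0.08,-1,-4,0.1,-3.5,0.08,-1,-3,0.1,-4,0.08,-1,-2,0.1,-4,0.08,-1,-1,0.1,-4,0.08],
)

```text
time: 16.05
ee_pos: [0.5026, -0.0277, 0.26]
eef_rot: [[-0.653, -0.167, 0.739], [-0.045, 0.982, 0.182], [-0.756, 0.086, -0.649]]
ft_force: [0.5, 0.3, -0.2]
gripper_width: 0.0853
finger_force: 0.0
```

```bash
python3 chk.py -.33 .108
```

```text
t 16.05 q [-0.597, -0.671, 2.453, 0.82, 0.886, -2.68] p [0.5026, -0.0277, 0.26] z [ 0.739  0.182 -0.649] tilt 49.6 az z 0.242 y [-0.167  0.982  0.086] f [ 0.5  0.3 -0.2] w 0.0853 ff 0.0
(np.float64(26.5), 'y.L deg', np.float64(-16.5), 'x.L', np.float64(-18.5), 'tool z', array([ 0.739,  0.182, -0.649]))
C [ 0.59751462 -0.02397373  0.12824726] to go [ 0.09490103  0.00369945 -0.13176533] in tool [ 0.03750232 -0.02354364  0.15627305]
```

Emit:
arm_command(
  commands=[-1,1.5,-0.5,-3,0,-1,1.5,-0.4,-3,0,-1,1,0,-2.5,0.03,-1,0,0,0,0],
)

```text
time: 16.55
ee_pos: [0.5418, -0.0059, 0.2028]
eef_rot: [[-0.687, -0.156, 0.71], [-0.052, 0.985, 0.166], [-0.725, 0.077, -0.684]]
ft_force: [-0.5, 0.5, 0.4]
gripper_width: 0.085
finger_force: 0.0
```

```bash
python3 chk.py -.33 .108; python3 -c "
from h import *;im,K,E=wrist('w2.png')
p=np.array([.6423,.0224,.0416])
for o in(.148,.119,.108,.097):print(o,proj(K,E,p+o*L(-.33)).round(1))"
```

```text
t 16.55 q [-0.434, -0.434, 2.407, 0.838, 0.649, -2.68] p [0.5418, -0.0059, 0.2028] z [ 0.71   0.166 -0.684] tilt 46.8 az z 0.23 y [-0.156  0.985  0.077] f [-0.5  0.5  0.4] w 0.085 ff 0.0
(np.float64(24.0), 'y.L deg', np.float64(-17.2), 'x.L', np.float64(-15.9), 'tool z', array([ 0.71 ,  0.166, -0.684]))
C [ 0.59751462 -0.02397373  0.12824726] to go [ 0.055732   -0.01812217 -0.07454885] in tool [ 0.01671663 -0.03231763  0.08756783]
0.148 [232.3 276.9]
0.119 [257.1 244.6]
0.108 [265.3 234.1]
0.097 [272.8 224.3]
```

View pics/w2.png

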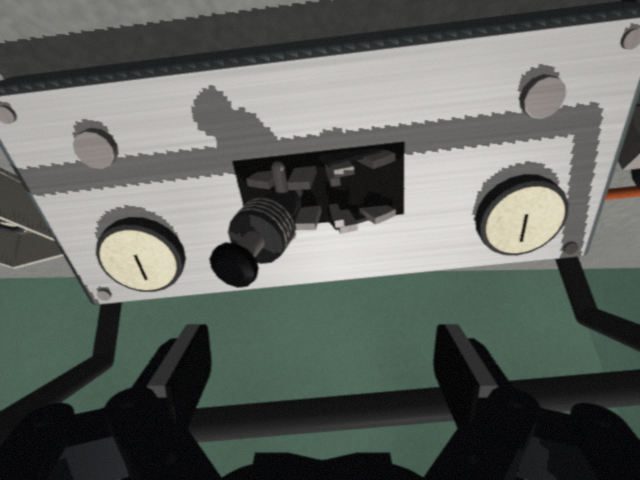

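```bash
python3 -c "
from h import *
d=manip.get_image('wrist');E=np.linalg.inv(d['mount']);K=d['intrinsics']
for y in(-.0425,-.055):
  for x in(.011,-.011):
    for zz in(.001,-.01,-.02,-.03,-.04,-.05,-.06):print(y,x,zz,proj(K,E,np.array([x,y,zz])).round(0))
im=d['pixels'][300:480,60:260,::-1];cv2.imwrite('pics/f.png',cv2.convertScaleAbs(cv2.resize(im,(800,600)),alpha=2.5,beta=20))"
```

```text
-0.0425 0.011 0.001 [207. 317.]
-0.0425 0.011 -0.01 [198. 333.]
-0.0425 0.011 -0.02 [189. 350.]
-0.0425 0.011 -0.03 [178. 369.]
-0.0425 0.011 -0.04 [165. 392.]
-0.0425 0.011 -0.05 [150. 419.]
-0.0425 0.011 -0.06 [132. 451.]
-0.0425 -0.011 0.001 [212. 367.]
-0.0425 -0.011 -0.01 [204. 386.]
-0.0425 -0.011 -0.02 [196. 405.]
-0.0425 -0.011 -0.03 [186. 428.]
-0.0425 -0.011 -0.04 [175. 454.]
-0.0425 -0.011 -0.05 [162. 485.]
-0.0425 -0.011 -0.06 [146. 521.]
-0.055 0.011 0.001 [173. 317.]
-0.055 0.011 -0.01 [162. 333.]
-0.055 0.011 -0.02 [150. 350.]
-0.055 0.011 -0.03 [136. 369.]
-0.055 0.011 -0.04 [119. 392.]
-0.055 0.011 -0.05 [100. 418.]
-0.055 0.011 -0.06 [ 76. 451.]
-0.055 -0.011 0.001 [180. 367.]
-0.055 -0.011 -0.01 [170. 386.]
-0.055 -0.011 -0.02 [159. 405.]
-0.055 -0.011 -0.03 [147. 428.]
-0.055 -0.011 -0.04 [132. 454.]
-0.055 -0.011 -0.05 [115. 485.]
-0.055 -0.011 -0.06 [ 95. 521.]
```

View pics/f.png

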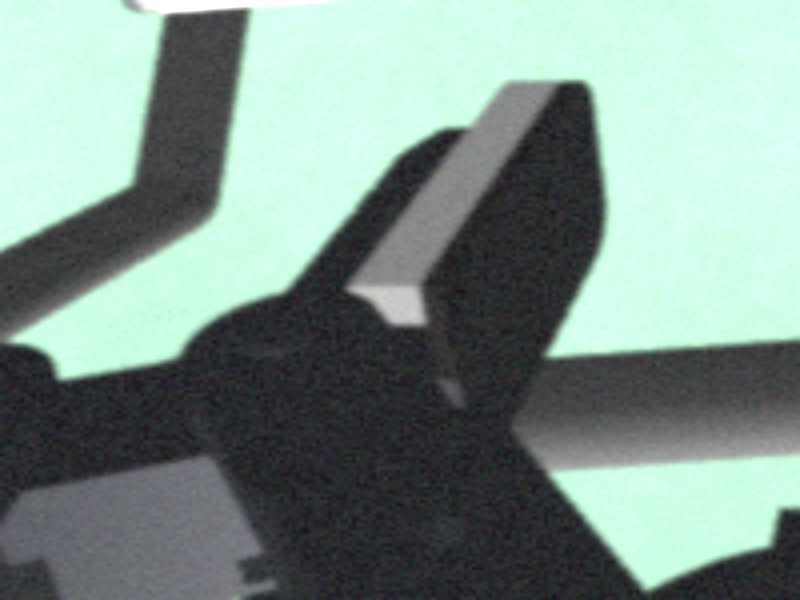

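Emit:
arm_command(
  commands=[-1,0,-1.2,0,-0.03,-1,0,-1.2,0,-0.03,-1,0,-1,-1,0],
)

```text
time: 17.02
ee_pos: [0.5408, -0.0383, 0.1954]
eef_rot: [[-0.692, -0.089, 0.716], [-0.007, 0.993, 0.117], [-0.722, 0.076, -0.688]]
ft_force: [-1.1, 1.3, 0.5]
gripper_width: 0.0857
finger_force: 0.0
```

```bash
python3 chk.py -.33 .108
```

```text
t 17.02 q [-0.486, -0.419, 2.411, 0.841, 0.628, -2.681] p [0.5408, -0.0383, 0.1954] z [ 0.716  0.117 -0.688] tilt 46.5 az z 0.162 y [-0.089  0.993  0.076] f [-1.1  1.3  0.5] w 0.0857 ff 0.0
(np.float64(21.7), 'y.L deg', np.float64(-19.2), 'x.L', np.float64(-16.8), 'tool z', array([ 0.716,  0.117, -0.688]))
C [ 0.59751462 -0.02397373  0.12824726] to go [ 0.05670545  0.01435862 -0.0671325 ] in tool [0.00908181 0.00412655 0.08848132]
```

Emit:
arm_command(
  commands=[-1,1.5,0.3,-1.8,0,-1,1.5,0.4,-1.8,0,-1,1.5,0.4,-1.8,0,-1,1.2,0.3,-1.6,0],
)

```text
time: 17.52
ee_pos: [0.5981, -0.0103, 0.141]
eef_rot: [[-0.717, -0.067, 0.694], [0.0, 0.995, 0.097], [-0.698, 0.07, -0.713]]
ft_force: [0.6, 0.5, 0.5]
gripper_width: 0.0854
finger_force: 0.0
```

```bash
python3 chk.py -.33 .108
```

```text
t 17.52 q [-0.318, -0.133, 2.298, 0.913, 0.402, -2.681] p [0.5981, -0.0103, 0.141] z [ 0.694  0.097 -0.713] tilt 44.5 az z 0.138 y [-0.067  0.995  0.07 ] f [0.6 0.5 0.5] w 0.0854 ff 0.0
(np.float64(19.2), 'y.L deg', np.float64(-20.1), 'x.L', np.float64(-15.2), 'tool z', array([ 0.694,  0.097, -0.713]))
C [ 0.59751462 -0.02397373  0.12824726] to go [-0.00059262 -0.0137215  -0.01273144] in tool [ 0.00929983 -0.01450352  0.00734041]
```

Emit:
arm_command(
  commands=[-1,-0.1,-0.7,-0.8,-0.02,-1,-0.1,-0.8,-0.8,-0.02],
)

```text
time: 17.77
ee_pos: [0.5956, -0.0236, 0.1288]
eef_rot: [[-0.72, -0.023, 0.694], [0.031, 0.997, 0.065], [-0.693, 0.068, -0.717]]
ft_force: [0.8, -0.4, -0.2]
gripper_width: 0.0854
finger_force: 0.0
```

```bash
python3 chk.py -.33 .108; python3 -c "
from h import *;im,K,E=wrist('w3.png')
p=np.array([.6423,.0224,.0416])
for o in(.148,.119,.108,.097):print(o,proj(K,E,p+o*L(-.33)).round(1))"
```

```text
t 17.77 q [-0.328, -0.113, 2.306, 0.929, 0.363, -2.681] p [0.5956, -0.0236, 0.1288] z [ 0.694  0.065 -0.717] tilt 44.2 az z 0.093 y [-0.023  0.997  0.068] f [ 0.8 -0.4 -0.2] w 0.0854 ff 0.0
(np.float64(17.5), 'y.L deg', np.float64(-21.4), 'x.L', np.float64(-15.7), 'tool z', array([ 0.694,  0.065, -0.717]))
C [ 0.59751462 -0.02397373  0.12824726] to go [ 0.0018917  -0.00041557 -0.0005982 ] in tool [-0.00096011 -0.00049798  0.00171443]
0.148 [271.6 439.6]
0.119 [308.5 366.4]
0.108 [319.7 344.2]
0.097 [329.8 324.3]
```

View pics/w3.png

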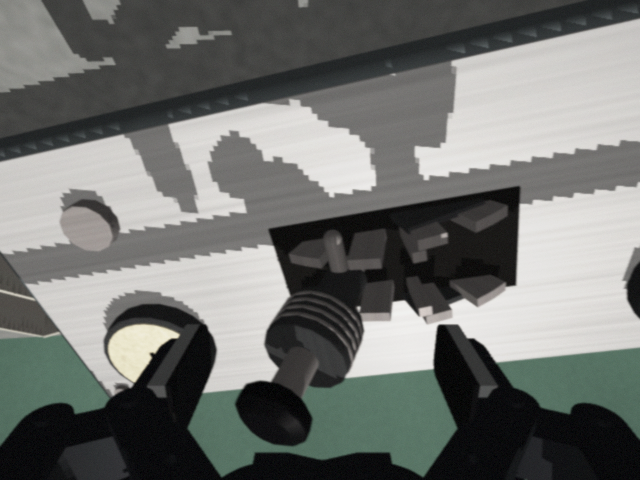

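Emit:
arm_command(
  commands=[-1,0.2,-0.35,-0.5,0,0,0,0,0,0,1,0,0,0,0,1,0,0,0,0,1,0,0,0,0],
  newtons=30,
)

```text
time: 18.45
ee_pos: [0.5985, -0.0255, 0.1278]
eef_rot: [[-0.721, -0.021, 0.692], [0.031, 0.998, 0.063], [-0.692, 0.067, -0.719]]
ft_force: [-13.1, -3.4, 9.4]
gripper_width: 0.04
finger_force: 27.0
```

```bash
python3 chk.py -.33 .108
```

```text
t 18.45 q [-0.328, -0.102, 2.298, 0.928, 0.361, -2.68] p [0.5985, -0.0255, 0.1278] z [ 0.692  0.063 -0.719] tilt 44.0 az z 0.09 y [-0.021  0.998  0.067] f [-13.1  -3.4   9.4] w 0.04 ff 27.0
(np.float64(17.4), 'y.L deg', np.float64(-21.5), 'x.L', np.float64(-15.6), 'tool z', array([ 0.692,  0.063, -0.719]))
C [ 0.59751462 -0.02397373  0.12824726] to go [-0.00099609  0.00147893  0.00049127] in tool [ 0.00042447  0.00152898 -0.00095018]
```

Emit:
arm_command(
  commands=[1,-0.2,-0.2,0.4,0,1,-0.2,-0.2,0.4,0,1,-0.2,-0.2,0.4,0,1,0,0,0,0],
  newtons=45,
)

```text
time: 18.95
ee_pos: [0.5915, -0.0263, 0.1381]
eef_rot: [[-0.725, -0.028, 0.688], [0.031, 0.997, 0.073], [-0.688, 0.075, -0.722]]
ft_force: [8.3, 16.0, -3.0]
gripper_width: 0.0354
finger_force: 47.7
```

```bash
python3 chk.py -.33 .122; python3 -c "
from h import *;im,K,E=wrist('w4.png')"
```

```text
t 18.95 q [-0.345, -0.143, 2.307, 0.879, 0.402, -2.636] p [0.5915, -0.0263, 0.1381] z [ 0.688  0.073 -0.722] tilt 43.8 az z 0.106 y [-0.028  0.997  0.075] f [ 8.3 16.  -3. ] w 0.0354 ff 47.7
(np.float64(14.4), 'y.L deg', np.float64(-20.9), 'x.L', np.float64(-15.4), 'tool z', array([ 0.688,  0.073, -0.722]))
C [ 0.59170911 -0.02998514  0.13947931] to go [ 0.00025518 -0.00372595  0.00138985] in tool [-0.00125857 -0.00361732 -0.00110022]
```

View pics/w4.png

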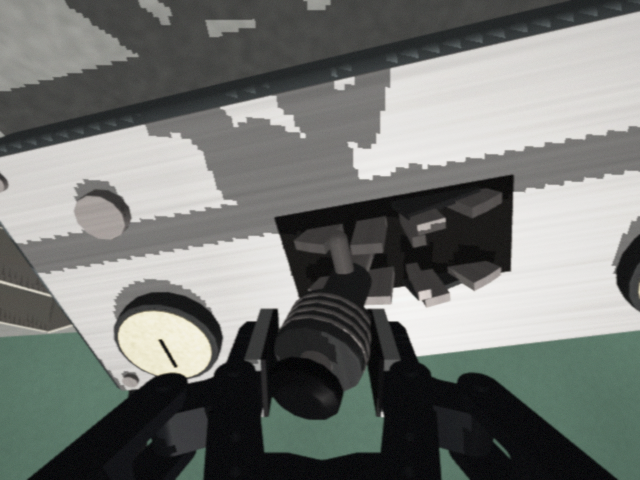

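```bash
python3 -c "
from clr import *;
s=manip.observe();im,K,E=wrist()
for a in(-.36,-.33,-.28,-.22,-.15):print(a,'knobtop',proj(K,E,p+.148*L(a)).round(0),'collar lift0',proj(K,E,p+.108*L(a)).round(0),'lift16',proj(K,E,p+.124*L(a)).round(0),'pin+ l0',proj(K,E,p+.075*L(a)+.028*X).round(0),'pin l14',proj(K,E,p+.089*L(a)+.028*X).round(0))
print('holdslot plate tops',[proj(K,E,p+.08*L(a)+.0175*X).round(0).tolist() for a in(-.41,-.25,-.08,.08)])"

```

```text
-0.36 knobtop [270. 405.] collar lift0 [317. 323.] lift16 [301. 352.] pin+ l0 [355. 319.] pin l14 [345. 339.]
-0.33 knobtop [281. 408.] collar lift0 [325. 323.] lift16 [309. 353.] pin+ l0 [359. 319.] pin l14 [351. 340.]
-0.28 knobtop [302. 412.] collar lift0 [337. 325.] lift16 [325. 355.] pin+ l0 [366. 320.] pin l14 [360. 340.]
-0.22 knobtop [328. 415.] collar lift0 [353. 325.] lift16 [344. 356.] pin+ l0 [375. 320.] pin l14 [371. 341.]
-0.15 knobtop [361. 418.] collar lift0 [372. 325.] lift16 [368. 357.] pin+ l0 [386. 320.] pin l14 [384. 341.]
holdslot plate tops [[340.0, 309.0], [365.0, 311.0], [394.0, 310.0], [422.0, 307.0]]
```

Emit:
arm_command(
  commands=[1,-0.35,0.8,0.35,0,1,-0.35,0.95,0.3,0,1,-0.3,1.0,0.1,0,1,-0.2,1.05,0,0,1,-0.2,1.05,0,0,1,0,0,0,0],
)

```text
time: 19.8
ee_pos: [0.5771, 0.0173, 0.1446]
eef_rot: [[-0.724, -0.022, 0.69], [0.029, 0.998, 0.062], [-0.689, 0.065, -0.721]]
ft_force: [1.9, -3.2, -7.8]
gripper_width: 0.0323
finger_force: 46.6
```

```bash
cat > la.py <<'E'
from clr import *
s=st();R=np.array(s['eef_rot']);G=np.array(s['ee_pos'])-.005*R[:,2]-p
print('grasp: a',np.arctan2(G@Y,G@N).round(3),'x',(G@X).round(4),'out',np.hypot(G@Y,G@N).round(4))
im,K,E=wrist('w%d.png'%int(s['time']*100))
E
python3 la.py; ls pics
```

```text
t 19.8 q [-0.229, -0.211, 2.349, 0.704, 0.342, -2.385] p [0.5771, 0.0173, 0.1446] z [ 0.69   0.062 -0.721] tilt 43.8 az z 0.09 y [-0.022  0.998  0.065] f [ 1.9 -3.2 -7.8] w 0.0323 ff 46.6
grasp: a 0.082 x -0.0012 out 0.1269
crop.png
f.png
scene0.png
top0.png
w1.png
w1980.png
w2.png
w3.png
w4.png
```

Emit:
arm_command(
  commands=[1,-0.15,0.5,0,0,1,-0.15,0.5,-0.05,0,1,0,0,0,0],
)

```text
time: 20.23
ee_pos: [0.575, 0.0258, 0.1451]
eef_rot: [[-0.722, -0.019, 0.691], [0.03, 0.998, 0.06], [-0.691, 0.064, -0.72]]
ft_force: [2.2, -9.8, -7.4]
gripper_width: 0.0326
finger_force: 51.7
```

```bash
python3 la.py; python3 -c "
from clr import *
im,K,E=wrist('w5.png')
for a in(.05,.1,.16,.2):print(a,'knobtop',proj(K,E,p+.148*L(a)).round(0),'pin l14',proj(K,E,p+.089*L(a)+.028*X).round(0),'pin l16 -X',proj(K,E,p+.091*L(a)-.028*X).round(0))
print('slot0 edges + relslot start',[proj(K,E,p+.08*L(a)+.0175*X).round(0).tolist() for a in(-.08,.08,.12,.20,.3)])"
```

```text
t 20.23 q [-0.205, -0.219, 2.355, 0.668, 0.327, -2.332] p [0.575, 0.0258, 0.1451] z [ 0.691  0.06  -0.72 ] tilt 43.9 az z 0.086 y [-0.019  0.998  0.064] f [ 2.2 -9.8 -7.4] w 0.0326 ff 51.7
grasp: a 0.149 x -0.0011 out 0.1284
0.05 knobtop [283. 406.] pin l14 [309. 339.] pin l16 -X [278. 246.]
0.1 knobtop [305. 403.] pin l14 [318. 338.] pin l16 -X [289. 244.]
0.16 knobtop [332. 397.] pin l14 [328. 335.] pin l16 -X [302. 241.]
0.2 knobtop [349. 393.] pin l14 [335. 334.] pin l16 -X [310. 239.]
slot0 edges + relslot start [[285.0, 313.0], [309.0, 310.0], [316.0, 309.0], [328.0, 306.0], [344.0, 302.0]]
```

View pics/w5.png

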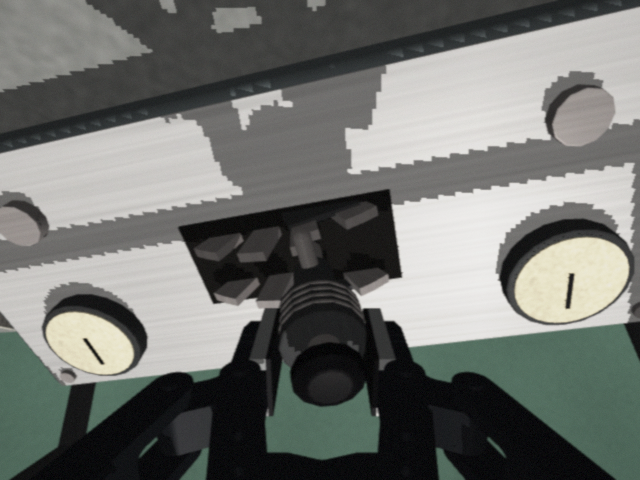

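Emit:
arm_command(
  commands=[1,0.15,0,-0.25,0,1,0.15,0,-0.25,0,0,0,0,0,0,0,0,0,0,0,0,0.1,0,-0.2,0,0,0.1,0,-0.2,0],
)

```text
time: 21.08
ee_pos: [0.5802, 0.0277, 0.1365]
eef_rot: [[-0.723, -0.022, 0.691], [0.03, 0.998, 0.064], [-0.691, 0.067, -0.72]]
ft_force: [1.0, -0.2, 0.2]
gripper_width: 0.0426
finger_force: 0.0
```

```bash
python3 la.py; python3 -c "
from clr import *
R=np.array(manip.observe()['eef_rot'])
for psi in(0,-.1,-.2,-.3):print(psi,clr(R,.36,psi,.112))"
```

```text
t 21.07 q [-0.2, -0.183, 2.345, 0.721, 0.307, -2.384] p [0.5802, 0.0277, 0.1365] z [ 0.691  0.064 -0.72 ] tilt 43.9 az z 0.092 y [-0.022  0.998  0.067] f [ 1.  -0.2  0.2] w 0.0426 ff 0.0
grasp: a 0.168 x -0.0009 out 0.1184
0 (np.float64(16.7), 'y.L deg', np.float64(17.2), 'x.L', np.float64(-7.7), 'tool z', array([ 0.691,  0.064, -0.72 ]))
-0.1 (np.float64(13.5), 'y.L deg', np.float64(13.8), 'x.L', np.float64(-7.0), 'tool z', array([ 0.694, -0.006, -0.72 ]))
-0.2 (np.float64(10.3), 'y.L deg', np.float64(10.4), 'x.L', np.float64(-6.5), 'tool z', array([ 0.69 , -0.075, -0.72 ]))
-0.3 (np.float64(6.9), 'y.L deg', np.float64(6.9), 'x.L', np.float64(-6.2), 'tool z', array([ 0.679, -0.143, -0.72 ]))
```

Emit:
arm_command(
  commands=[-0.12,-0.05,0.4,-0.05,-0.03,-0.12,-0.05,0.4,-0.08,-0.03,-0.12,-0.03,0.4,-0.1,-0.03,-0.12,-0.03,0.4,-0.1,-0.03],
)

```text
time: 21.62
ee_pos: [0.5798, 0.0425, 0.1347]
eef_rot: [[-0.711, 0.1, 0.696], [0.118, 0.993, -0.022], [-0.693, 0.066, -0.718]]
ft_force: [-0.8, -1.8, -0.5]
gripper_width: 0.0476
finger_force: 0.7
```

```bash
python3 la.py
```

```text
t 21.62 q [-0.082, -0.173, 2.343, 0.171, 0.205, -1.679] p [0.5798, 0.0425, 0.1347] z [ 0.696 -0.022 -0.718] tilt 44.1 az z -0.032 y [0.1   0.993 0.066] f [-0.8 -1.8 -0.5] w 0.0476 ff 0.7
grasp: a 0.296 x 0.0006 out 0.1188
```

Emit:
arm_command(
  commands=[-0.12,-0.06,0.3,-0.1,0,-0.12,-0.06,0.3,-0.1,0,-0.12,-0.06,0.3,-0.1,0],
)

```text
time: 22.05
ee_pos: [0.5765, 0.0523, 0.1317]
eef_rot: [[-0.715, 0.098, 0.692], [0.117, 0.993, -0.02], [-0.689, 0.067, -0.722]]
ft_force: [0.9, -2.8, -1.1]
gripper_width: 0.0477
finger_force: 1.0
```

```bash
python3 la.py
```

```text
t 22.05 q [-0.057, -0.17, 2.345, 0.097, 0.203, -1.589] p [0.5765, 0.0523, 0.1317] z [ 0.692 -0.02  -0.722] tilt 43.8 az z -0.029 y [0.098 0.993 0.067] f [ 0.9 -2.8 -1.1] w 0.0477 ff 1.0
grasp: a 0.383 x -0.0017 out 0.1203
```

Emit:
arm_command(
  commands=[-0.12,-0.03,0.25,-0.1,0,-0.12,-0.03,0.25,-0.1,0],
)

```text
time: 22.35
ee_pos: [0.5764, 0.0551, 0.1315]
eef_rot: [[-0.715, 0.1, 0.692], [0.117, 0.993, -0.022], [-0.689, 0.065, -0.722]]
ft_force: [2.0, -28.7, -2.5]
gripper_width: 0.048
finger_force: 13.1
```

Emit:
arm_command(
  commands=[-0.12,-0.03,0.25,-0.1,0,-0.12,0,0,0,0],
)

```text
time: 22.6
ee_pos: [0.5765, 0.0556, 0.1315]
eef_rot: [[-0.715, 0.102, 0.691], [0.118, 0.993, -0.025], [-0.689, 0.064, -0.722]]
ft_force: [1.5, -31.1, -1.5]
gripper_width: 0.0479
finger_force: 14.8
```

```bash
python3 la.py
```

```text
t 22.6 q [-0.043, -0.167, 2.343, 0.023, 0.202, -1.506] p [0.5765, 0.0556, 0.1315] z [ 0.691 -0.025 -0.722] tilt 43.8 az z -0.036 y [0.102 0.993 0.064] f [  1.5 -31.1  -1.5] w 0.0479 ff 14.8
grasp: a 0.409 x -0.0013 out 0.121
```

Emit:
arm_command(
  commands=[-0.12,0.05,-0.25,0,0,-0.3,0.05,-0.3,0,0,-0.3,0,0,0,0],
)

```text
time: 23.02
ee_pos: [0.5764, 0.0542, 0.1308]
eef_rot: [[-0.717, 0.098, 0.69], [0.117, 0.993, -0.019], [-0.687, 0.067, -0.723]]
ft_force: [0.4, 0.2, 0.1]
gripper_width: 0.0555
finger_force: 0.0
```

```bash
python3 la.py; python3 -c "
from clr import *
im,K,E=wrist('w6.png')
for a in(.3,.34,.38,.42):print(a,'knobtop',proj(K,E,p+.148*L(a)).round(0),'collartop l0',proj(K,E,p+.119*L(a)).round(0),'l10',proj(K,E,p+.129*L(a)).round(0),'pin-X l0',proj(K,E,p+.075*L(a)-.028*X).round(0),'l10',proj(K,E,p+.085*L(a)-.028*X).round(0))"
```

```text
t 23.02 q [-0.051, -0.167, 2.343, 0.08, 0.204, -1.569] p [0.5764, 0.0542, 0.1308] z [ 0.69  -0.019 -0.723] tilt 43.7 az z -0.028 y [0.098 0.993 0.067] f [0.4 0.2 0.1] w 0.0555 ff 0.0
grasp: a 0.4 x -0.0019 out 0.1201
0.3 knobtop [301. 434.] collartop l0 [291. 366.] l10 [294. 387.] pin-X l0 [259. 251.] l10 [259. 262.]
0.34 knobtop [319. 427.] collartop l0 [303. 362.] l10 [308. 381.] pin-X l0 [265. 248.] l10 [267. 259.]
0.38 knobtop [337. 419.] collartop l0 [315. 357.] l10 [322. 376.] pin-X l0 [272. 246.] l10 [275. 256.]
0.42 knobtop [354. 411.] collartop l0 [327. 351.] l10 [335. 369.] pin-X l0 [278. 243.] l10 [282. 252.]
```

View pics/w6.png

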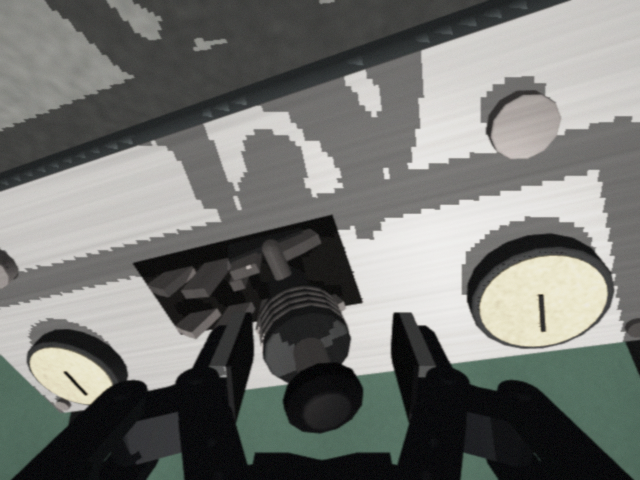

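Emit:
arm_command(
  commands=[-1,0,0,0,0,-1,0,0,0,0,-1,0,0,0,0,-1,-1,0,1.05,0,-1,-2,0,2.1,0,-1,-2.5,0,2.6,0,-1,-3,0,3.1,0,-1,-3,0,3.1,0],
)

```text
time: 24.12
ee_pos: [0.4604, 0.0543, 0.2509]
eef_rot: [[-0.717, 0.098, 0.69], [0.117, 0.993, -0.019], [-0.687, 0.067, -0.723]]
ft_force: [0.6, 0.5, 0.5]
gripper_width: 0.0853
finger_force: 0.0
```

```bash
python3 la.py; python3 -c "
from h import *
im,K,E=wrist('w7.png');a=cam('scene')[0];b=cam('top')[0]
o=cv2.imread('pics/top0.png');print('diff near bottle/damper',np.abs(b.astype(int)-o)[170:265,390:460].max(2).mean())
o=cv2.imread('pics/scene0.png');print(np.abs(a.astype(int)-o)[140:260,180:250].max(2).mean())
p=np.array([.6423,.0224,.0416])
g=cv2.cvtColor(im,cv2.COLOR_RGB2GRAY)
for a_ in(.3,.34,.38):print(a_,[proj(K,E,p+o*L(a_)).round(0).tolist() for o in(.148,.137,.129,.119,.108,.097)])
k=proj(K,E,p+.148*L(.34)).round().astype(int);print(k);np.set_printoptions(linewidth=250)
c=g[k[1]-70:k[1]+40,k[0]-60:k[0]+50];print(c[::5,::4])
"
```

```text
t 24.12 q [-0.077, -0.838, 2.504, 0.051, 0.715, -1.548] p [0.4604, 0.0543, 0.2509] z [ 0.69  -0.019 -0.723] tilt 43.7 az z -0.028 y [0.098 0.993 0.067] f [0.6 0.5 0.5] w 0.0853 ff 0.0
grasp: a 0.263 x -0.0341 out 0.2821
diff near bottle/damper 13.230225563909775
3.0336904761904764
0.3 [[317.0, 240.0], [314.0, 233.0], [313.0, 229.0], [311.0, 223.0], [309.0, 218.0], [307.0, 213.0]]
0.34 [[324.0, 237.0], [321.0, 231.0], [319.0, 226.0], [317.0, 221.0], [314.0, 216.0], [311.0, 211.0]]
0.38 [[332.0, 234.0], [328.0, 228.0], [325.0, 224.0], [322.0, 219.0], [319.0, 214.0], [316.0, 209.0]]
[324 237]
[[110 113 112 109 109 109 111  88  41  17  16  24  31  48  55  17  12  33 207 210 212 216 217 216 218 221 222 223]
 [108 113 102  61  25  17  20  21  62  60  48  53  69  74  73  47  24  25 187 214 218 217 219 220 222 224 225 226]
 [ 14  14  10  20  21  27  36  31  75  77  61  79  65  23  19  22  23  23  74 215 220 221 221 218 217 221 222 224]
 [ 10  12  16  28  50  74 115  45  37  84  69  14  12  19  20  25  23  20  27 206 214 217 222 219 219 220 223 225]
 [ 52  54  55  34 171 115  70  31  12  74  
[... 1327 characters left out ...]
 217 222]
 [209 212 211 213 212 211 209 209 209 210 211 211 213 212 214 214 217 218 217 214 215 221 221 222 221 221 223 222]
 [206 208 207 206 207 208 210 212 210 213 213 215 214 214 214 217 220 220 220 220 219 221 218 219 218 221 223 222]
 [206 210 209 210 210 213 214 211 214 214 215 215 217 215 217 218 217 214 217 218 220 219 214 190 154 144 142 146]
 [208 210 212 210 213 212 213 213 212 210 212 213 211 215 217 215 208 184 152 140 140 139 141 143 145 144 145 143]
 [209 208 209 210 208 209 211 211 210 209 203 176 148 141 141 141 142 140 143 144 141 137 142 140 142 139 135 128]
 [207 208 206 206 195 171 146 140 141 144 141 141 140 141 132 126 111 108 104  99  96  99 100 101 103 103 101  98]]
```

```bash
python3 -c "
from station import manip
print(manip.sign_off())"
```

```text
the job is handed in; nothing more can be done
None
```

I handed the job in at about 24 s: the lever is in the release slot, stopped by the slot's far wall at about 0.36 rad. The last close picture shows the collar down with the pin between the plates. The gripper is clear of everything, and the damper and bottle were never approached.

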